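# Feed an instrument cassette into the free bay of a dry-heat steriliser with the pusher

### The job

One of the steriliser's two bays already holds a cassette. Set the closed cassette from the bench on the loading shelf, squarely in front of the empty bay with its long side along the feed, let go of it, then take the pusher and with it push the cassette gently under the wire guard and fully home against the back stop; the mouth is hot, so keep the gripper out from under the guard. Afterwards draw the pusher out and lay it flat on the bench again, clear of the steriliser, leaving the other cassette and everything else where it is.

Things in the scene. Friction and masses are not known exactly. Their poses are not given: they have to be found in the camera images.
- steriliser: Low white bench steriliser, fixed. Origin at bench height in the middle of its mouth, in the front panel's plane; +x points INTO the machine (the feed direction), +y to the left for someone facing the mouth. Housing: x 0 to 300, y -190 to +115 mm, 135 to 175 mm tall, with a glass window in the roof over the chamber. Sizes below are in this frame.
- shelf (a point): Middle of the top face of the flat steel loading shelf before the mouth: x -210 to 0 mm, y -100 to +100 mm in the steriliser's frame, 40 mm above the bench, running on level as the chamber floor. Axes as the steriliser's.
- guard (a point): Middle of the front wire of the burn guard, a hood of steel wires over the shelf from x = -60 to 0 mm (steriliser frame), open in front; its underside is 80 mm above the bench, 40 mm above the shelf. Its two corner posts stand at x = -60, y = +-98 mm. Axes as the steriliser's.
- left_bay (a point): Home place of the left bay (steriliser y = +45 mm): the point on the chamber floor, 40 mm above the bench, over which the middle of a fully home cassette lies (72 mm behind the mouth plane). Axes as the steriliser's: +x is the feed direction. Measured from here, two 16 mm high guide fences 70 mm apart run from x = -90 mm to the back stop, whose face is at x = +60 mm; before that they flare out to 84 mm apart at x = -123 mm. The mouth above is 39 mm high.
- right_bay (a point): The same for the right bay (steriliser y = -45 mm), built alike. An 8 mm post in the mouth parts the two bays.
- cassette_mid (a point): Centre (half-way up) of the closed steel instrument cassette to be loaded, lying on the bench: a perforated box 120 mm long (its x), 62 mm wide (its y), 26 mm high with a 3 mm high latch knob on the lid; 0.2 to 0.45 kg. It can be gripped from above across its width. Either end may go in first.
- loaded_mid (a point): Centre (half-way up) of the identical cassette already home in one of the two bays; leave it there.
- pusher_grip (a point): Grip point in the pusher's black handle, 12 mm above its underside. The pusher is a flat push stick, 0.13 kg, lying flat on the bench: the handle (22 mm wide, 24 mm high) runs from 75 mm behind this point to 30 mm before it, then a thin aluminium bar, then the head. +x points to the head; the centre of mass is about 40 mm before this point. Grip it from above across the handle.
- pusher_head (a point): Middle of the front face of the pusher's head, 175 mm before the grip point and 11 mm above its underside: an upright aluminium plate 50 mm wide and 22 mm high, 8 mm thick.
- cassette: The same cassette; origin at the middle of its underside.
- pusher: The same pusher; origin on its underside below the grip point.
- loaded: The cassette already in its bay; origin at the middle of its underside.
- open_cassette: Bystander: a cassette lying open, half filled with files (120 x 127 x 13 mm, rows of small coloured heads); origin at the middle of its underside. Not to be loaded.
- bowl: Bystander: small steel bowl, 72 mm across, 34 mm high; origin under its centre.
- bur_stand: Bystander: bur stand of anodised metal, 45 x 95 mm, 68 mm high; origin under its centre.
Mind the look-alikes: they are no part of the job. What is shaped like the cassette but green or purple is not meant.

How it is judged:
By the outcome, as a careful person would: the job done as asked, in the order asked, and still so for the second after the job is handed in, with the robot touching nothing.
It also fails if it takes over 69 s, if anything falls off the work surface, if the arm or the gripper's body presses on something with over 40 N, if the wrist force passes 120 N, or if a joint passes its speed limit or range.

### The arm

A 6-joint arm with a two-finger parallel gripper is mounted at the origin on the work surface. World frame = base frame: x ahead of the robot, y to its left, z up, the work surface at z = 0. Lengths are in m, angles in rad, forces in N, time in s.
With the tool pointing down it reaches from about 0.425 to 0.95 m from the base axis. Payload 3.5 kg.
Tool frame: the origin (TCP) lies at the very end of the fingers, on their centre line; the grasp point (between the pads) lies 19 mm behind it (ctrl.grip_point_offset is the distance from the TCP to the grasp point, in m); z points along the fingers, y is the line along which they close (so a half turn about z gives the same grasp; the last joint's range is limited). The gripper opens to 85 mm and grips with 20 to 120 N. Pads are 22 mm wide; open, the fingers measure 114 mm over their backs; the gripper's body (76 mm by 85 mm) begins 54 mm behind the grasp point. The pads swing forward as they close: fully open they stand 13 mm farther back than shut.
Start: joints at [-1.385, 0.286, 1.577, -0, 1.279, -0.15], TCP at [0.222, -0.637, 0.231] pointing down, gripper open.
Joint ranges: [-2.77, 2.77], [-0.9, 2.22], [0.21, 2.48], [-1.53, 4.67], [0.24, 2.81], [-2.84, 2.84]. Speed limits (rad/s): [2.79, 2.79, 3.14, 3.14, 3.14, 3.14].

### API

Orientations are given as a unit quaternion [x, y, z, w].
In Python, from plant import ctrl gives the robot as it stands. The module is installed in compiled form; this text tells all that it offers.
- The arm moves only by the shell command python3 -m pendant 'ROWS' [OPENING] [FORCE]. ROWS is JSON, a list of rows, each an object of numbers: "dx", "dy", "dz": the shift along the tool's x, y, z in cm; "twist": the turn about the tool's z in degrees. A call has 1 to 10 rows; each row is the pose to reach, as a shift and turn from the pose commanded when the call began, along the tool's axes at that moment; what a row does not reach only later rows make up. A row lasts 1/8 s, in which the tool goes at most 62.5 mm and 10.7 degrees, less where a joint would pass 70% of its speed; a pose out of reach is approached as far as the arm can. A call with a gripper value outside its range is refused whole. OPENING is the opening in per cent of the stroke, from 0 (shut) to 100 (fully open), set as the call begins (- or left out, the last holds). The fingers move at their own pace and stop on an object; FORCE is the grip in N (left out, the last holds). Time passes only in rows, so rows that repeat a pose let the fingers close. It gives the time, the measured TCP pose, the force, the opening and the grip force at its end, in the units of the state.
- ctrl.get_state(): the state, without advancing time (a new reading comes with each control period).
- ctrl.read_camera(name): name is "scene" or "top" or "wrist"; returns a dict with "img" (384x512x3 uint8, red, green, blue), "depth" (384x512 float32, m along the optical axis (not along the pixel's ray), 0 where there is no reading), "camera_matrix" (3x3 intrinsics, pixels), "distortion" ([k1, k2, p1, p2, k3] as OpenCV has them; the pictures are not rectified), "xyz" and "rotation" of the camera in the world; the wrist camera has in their place "tool_from_camera" (4x4, takes a point from camera to tool coordinates, whose origin is the TCP and whose axes are the flange's). Camera axes: x right, y up, looking along -z (the intrinsics and any distortion apply to the point x, -y, -z); pixel columns grow to the right and rows downward; lengths in m; the calibration is good to about 2 mm. A picture is of the moment at which its call begins: read the wrist's pose just before it.
- ctrl.sign_off(): hands the job in; it is judged then, once.
The state is a dict: "time": time; "qpos": joint angles; "dq": joint speeds; "joint_efforts": joint torques, N m; "eef_pos": TCP position; "tcp_rot": TCP orientation; "contact_force": force on the tool from outside, world axes, zero at the start; "wrist_torque": the same for the moment, N m; "opening": opening from 0.0 (shut) to 1.0 (fully open); "finger_force": force on a finger pad.
Only numpy, scipy, OpenCV 4.12 (cv2) and the standard library are available. Lean on these libraries where they do the work, as an engineer would, in place of code of your own. Each camera call takes 0.05 s, during which the arm holds its last target. There are 200 camera calls.

## Working session

There is one attempt and no reset: what is moved stays moved. The work goes in short steps, Python scripts to look and compute and a shell command to move; the robot and the scene stay as the last step left them, time stands still between calls to the robot, and variables do not carry over. Pictures are saved under pics/ and viewed, at most 10 in all, crops included, and the job is handed in when it is done.

```bash
mkdir -p pics; cat > h.py <<'E'
import numpy as np, cv2
from plant import ctrl
from scipy.spatial.transform import Rotation as R
def cam(name):
    s=ctrl.get_state(); c=ctrl.read_camera(name)
    if name=="wrist":
        T=np.eye(4);T[:3,:3]=R.from_quat(s["tcp_rot"]).as_matrix();T[:3,3]=s["eef_pos"]
        T=T@np.array(c["tool_from_camera"]);c["xyz"]=T[:3,3];c["rotation"]=T[:3,:3]
    else:
        r=np.array(c["rotation"]);c["rotation"]=r if r.shape==(3,3) else R.from_quat(r).as_matrix()
    return c
def rays(c,px):
    u=cv2.undistortPoints(np.array(px,float).reshape(-1,1,2),np.array(c["camera_matrix"]),np.array(c["distortion"])).reshape(-1,2)
    return np.c_[u[:,0],-u[:,1],-np.ones(len(u))]@np.array(c["rotation"]).T
def onplane(c,px,z):
    d=rays(c,px);o=np.array(c["xyz"]);return o+d*((z-o[2])/d[:,2])[:,None]
def pts(c,px):
    px=np.array(px,int).reshape(-1,2);d=rays(c,px);return np.array(c["xyz"])+d*c["depth"][px[:,1],px[:,0]][:,None]
def save(c,n): cv2.imwrite("pics/"+n,c["img"][...,::-1])
E
python3 - <<'E'
from h import *
a=cam("top");b=cam("scene");save(a,"top.png");save(b,"scene.png")
np.savez("v.npz",**{k:np.array(v) for k,v in a.items()})
print(a["xyz"],a["rotation"],a["camera_matrix"],a["distortion"],b["xyz"])
cv2.imwrite("pics/both.png",cv2.resize(np.vstack([a["img"],b["img"]])[...,::-1],(400,600)))
E
```

```text
[ 0.34525746 -0.13460728  1.21598816] [[ 0.00697565  0.98181428 -0.18971575]
 [-0.99997458  0.00656928 -0.00277079]
 [-0.00147411  0.18973026  0.98183515]] [[459.12969871   0.         257.66763681]
 [  0.         459.12969871 192.61306079]
 [  0.           0.           1.        ]] [-0.131713  0.        0.        0.        0.      ] [ 1.04661432 -0.48118383  0.9913101 ]
```

View pics/top.png

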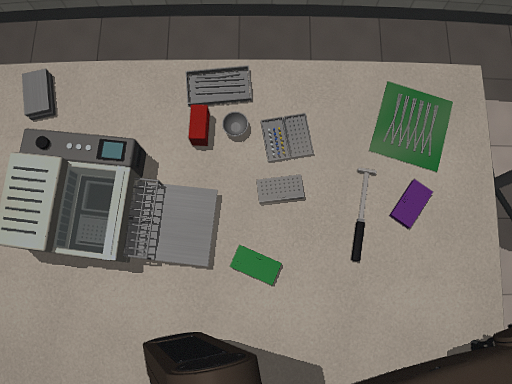

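View pics/scene.png

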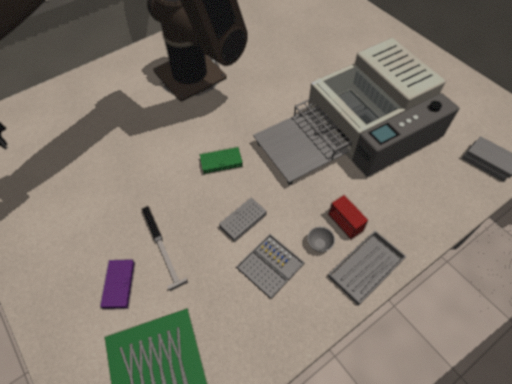

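The top view shows the grey perforated closed cassette at (280,189). Possible look-alikes are green (256,265), purple (411,204), plain grey box (38,93), open cassette (287,138), tray (219,86). The pusher runs from its handle at (357,242) to its head at (367,171), and the shelf is at (185,225). The loaded cassette seems to be the lower one, at (92,228). Next I'll take a close crop and measure.

```bash
cat > m.py <<'E'
from h import *
c=cam("top");img=c["img"];H,W=img.shape[:2]
uu,vv=np.meshgrid(np.arange(W),np.arange(H))
P=pts(c,np.c_[uu.ravel(),vv.ravel()]).reshape(H,W,3)
hsv=cv2.cvtColor(img,cv2.COLOR_RGB2HSV)
def roi(u0,u1,v0,v1): 
    m=np.zeros((H,W),bool);m[v0:v1,u0:u1]=1;return m
def rect(m,n,z):
    k,l,s,_=cv2.connectedComponentsWithStats(m.astype(np.uint8));i=1+np.argmax(s[1:,4]);ct=cv2.findContours((l==i).astype(np.uint8),0,2)[0][0].reshape(-1,2)
    w=onplane(c,ct,z)[:,:2].astype(np.float32);r=cv2.minAreaRect(w*1000)
    print(n,np.round(r[0],1),np.round(r[1],1),"ang %.1f"%r[2],s[i,4]);print(cv2.boxPoints(r).round(0).tolist())
z=P[...,2]
print("bench z",np.median(z[300:330,80:120]))
rect(roi(245,315,165,215)&(z>.015)&(z<.05),"cassette",.026)
rect(roi(165,230,170,280)&(z>.03)&(z<.05),"shelf",.04)
rect(roi(340,375,210,275)&(hsv[...,2]<60),"handle",.024)
rect(roi(350,385,160,182)&(z>.012),"head",.022)
h=roi(330,385,160,270)&(z>.008)
rect(h,"pusher",.02)
rect(roi(0,130,150,260)&(z>.12)&(z<.2),"housing",.175)
for p in [(92,230),(95,190),(92,215),(92,245),(110,190),(108,235)]: print(p,P[p[1],p[0]].round(3))
a=cv2.resize(img[120:280,0:230],(690,480),interpolation=cv2.INTER_CUBIC)
b=cv2.resize(img[165:215,250:315],(260,200),interpolation=cv2.INTER_CUBIC)
o=np.zeros((600,690,3),np.uint8);o[:480]=a;o[400:,430:]=b
cv2.imwrite("pics/crop.png",o[...,::-1])
E
python3 m.py
```

```text
bench z 0.0001875906167750907
cassette [ 587.7 -189.8] [ 63.5 119.8] ang 7.4 1060
[[549.0, -134.0], [564.0, -253.0], [627.0, -245.0], [611.0, -126.0]]
shelf [488.1  53.8] [138.7 201.2] ang 84.3 3704
[[381.0, -5.0], [581.0, -25.0], [595.0, 113.0], [395.0, 133.0]]
handle [ 448.4 -393.1] [ 23.9 106.2] ang 80.8 361
[[394.0, -396.0], [499.0, -413.0], [503.0, -390.0], [398.0, -373.0]]
head [ 626.5 -423.1] [50.2 36.6] ang 80.9 106
[[604.0, -445.0], [641.0, -451.0], [649.0, -401.0], [612.0, -395.0]]
pusher [ 520.5 -412.1] [ 50.  252.8] ang 83.5 686
[[392.0, -423.0], [643.0, -451.0], [649.0, -402.0], [398.0, -373.0]]
housing [530.6 331.1] [317.6 261.5] ang 84.8 12709
[[386.0, 185.0], [646.0, 161.0], [675.0, 477.0], [415.0, 501.0]]
(92, 230) [0.46  0.267 0.133]
(95, 190) [0.559 0.267 0.131]
(92, 215) [0.497 0.27  0.133]
(92, 245) [0.424 0.264 0.136]
(110, 190) [0.558 0.228 0.135]
(108, 235) [0.448 0.225 0.138]
```

View pics/crop.png

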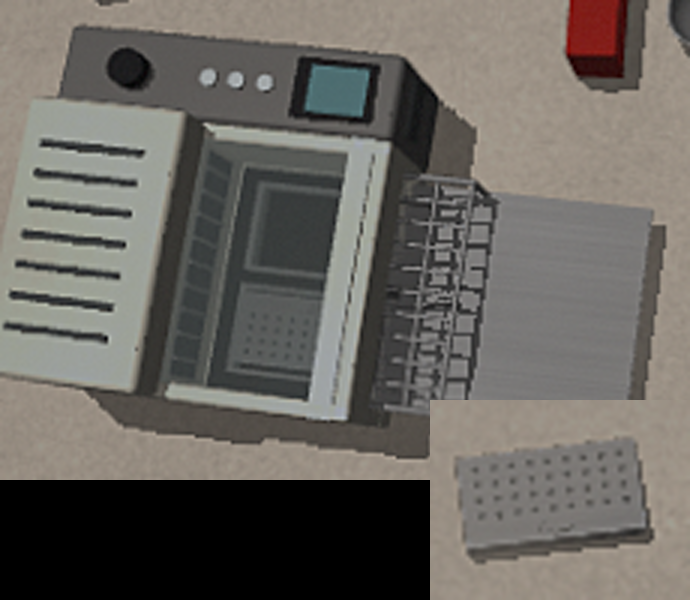

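The choice is confirmed. The crop shows the grey perforated box with a latch on its lid, lying closed. The left bay (image lower, crop (275,335)) is loaded and the right bay (crop (300,225)) is empty. The shelf front edge is at crop x≈645.

```bash
cat > go.py <<'E'
import sys
from h import *
def go(p,yaw):  # world target of TCP (m), direction angle (deg, mod 180) of tool y
    s=ctrl.get_state();M=R.from_quat(s["tcp_rot"]).as_matrix()
    y=np.degrees(np.arctan2(M[1,1],M[0,1]));d=(yaw-y+90)%180-90
    t=M.T@(np.array(p)-s["eef_pos"])*100
    print("pos",np.round(s["eef_pos"],4),"yaw %.1f"%y,"zaxis",M[:,2].round(3),"q",np.round(s["qpos"],2),"F",np.round(s["contact_force"],1))
    print("dx %.2f dy %.2f dz %.2f twist %.1f"%(*t,-d), "t",s["time"])
if __name__=="__main__":
    a=list(map(float,sys.argv[1:]));go(a[:3],a[3])
E
python3 go.py .588 -.190 .16 7.2
```

```text
pos [ 0.2224 -0.6368  0.2302] yaw -70.8 zaxis [-0.     0.002 -1.   ] q [-1.39  0.29  1.58  0.    1.28 -0.15] F [-0.1  0.4 -0.7]
dx 49.24 dy -30.12 dz 7.10 twist -78.0 t 0.15
```

```bash
python3 -m pendant '[{"dx":49.2,"dy":-30.1,"dz":7,"twist":-78},{"dx":49.2,"dy":-30.1,"dz":7,"twist":-78},{"dx":49.2,"dy":-30.1,"dz":7,"twist":-78},{"dx":49.2,"dy":-30.1,"dz":7,"twist":-78},{"dx":49.2,"dy":-30.1,"dz":7,"twist":-78},{"dx":49.2,"dy":-30.1,"dz":7,"twist":-78},{"dx":49.2,"dy":-30.1,"dz":7,"twist":-78},{"dx":49.2,"dy":-30.1,"dz":7,"twist":-78},{"dx":49.2,"dy":-30.1,"dz":7,"twist":-78},{"dx":49.2,"dy":-30.1,"dz":7,"twist":-78}]' 100
python3 -m pendant '[{"dx":0},{"dx":0},{"dx":0}]'
python3 go.py .588 -.190 .16 7.2
python3 - <<'E'
from h import *
c=cam("wrist");save(c,"w1.png")
H,W=c["depth"].shape
uu,vv=np.meshgrid(np.arange(W),np.arange(H));P=pts(c,np.c_[uu.ravel(),vv.ravel()]).reshape(H,W,3)
m=(P[...,2]>.015)&(P[...,2]<.04)&(abs(P[...,0]-.588)<.06)&(abs(P[...,1]+.19)<.09)
ct=max(cv2.findContours(m.astype(np.uint8),0,2)[0],key=len).reshape(-1,2)
r=cv2.minAreaRect((onplane(c,ct,.026)[:,:2]*1000).astype(np.float32));print(r,ct.min(0),ct.max(0))
E
```

```text
time: 1.4
eef_pos: [0.5888, -0.1878, 0.1603]
tcp_rot: [0.66, 0.752, -0.0, -0.001]
contact_force: [0.2, 0.4, -0.1]
opening: 0.999
finger_force: 0.0
pos [ 0.5888 -0.1878  0.1603] yaw 7.5 zaxis [-0.001  0.001 -1.   ] q [-0.47  0.23  1.78  0.    1.13 -0.6 ] F [ 0.2  0.4 -0.1]
dx -0.21 dy -0.11 dz 0.03 twist 0.3 t 1.4
((587.26611328125, -192.58407592773438), (61.65180587768555, 119.32427978515625), 7.491738796234131) [221 111] [297 247]$[0]: bad value
```

View pics/w1.png

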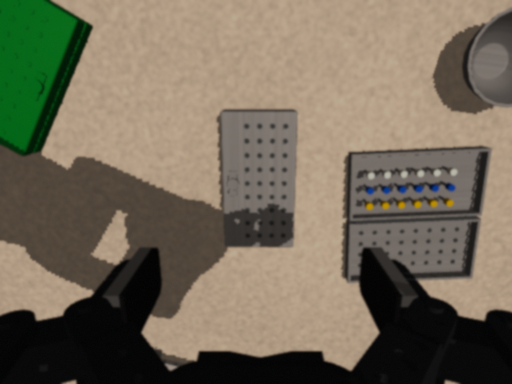

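The wrist view shows the grey cassette at (258,178), lined up between the fingers, with the open cassette clear to its right. Now I'll descend and grip.

```bash
python3 -m pendant '[{"dx":-0.4,"dy":-0.15,"dz":5},{"dx":-0.4,"dy":-0.15,"dz":10},{"dx":-0.4,"dy":-0.15,"dz":12.5},{"dx":-0.4,"dy":-0.15,"dz":14.5},{"dx":-0.4,"dy":-0.15,"dz":15.6},{"dx":-0.4,"dy":-0.15,"dz":15.7},{"dx":-0.4,"dy":-0.15,"dz":15.7}]' 100
python3 -m pendant '[{"dx":0,"dy":0,"dz":0,"twist":0},{"dx":0,"dy":0,"dz":0,"twist":0},{"dx":0,"dy":0,"dz":0,"twist":0},{"dx":0,"dy":0,"dz":0,"twist":0},{"dx":0,"dy":0,"dz":0,"twist":0},{"dx":0,"dy":0,"dz":0,"twist":0}]' 0 60
python3 go.py .5325 .047 .12 -5.5
```

```text
time: 2.2
eef_pos: [0.5877, -0.1911, 0.1614]
tcp_rot: [0.661, 0.75, -0.0, 0.0]
contact_force: [-0.4, -0.3, 0.6]
opening: -0.003
finger_force: 0.0
pos [ 0.5877 -0.1911  0.1614] yaw 7.2 zaxis [ 0. -0. -1.] q [-0.48  0.23  1.78 -0.    1.13 -0.6 ] F [-0.4 -0.3  0.6]
dx 24.32 dy -2.48 dz 4.14 twist 12.7 t 2.2$[0]: bad value
```

All four keys are required in each row. I'll reopen, descend and grip.

```bash
python3 -m pendant '[{"dx":0,"dy":0,"dz":3,"twist":0},{"dx":0,"dy":0,"dz":6,"twist":0},{"dx":0,"dy":0,"dz":8,"twist":0},{"dx":0,"dy":0,"dz":8,"twist":0},{"dx":0,"dy":0,"dz":8,"twist":0},{"dx":0,"dy":0,"dz":11,"twist":0},{"dx":0,"dy":0,"dz":13.5,"twist":0},{"dx":0,"dy":0,"dz":15,"twist":0},{"dx":0,"dy":0,"dz":15.8,"twist":0},{"dx":0,"dy":0,"dz":15.8,"twist":0}]' 100 && python3 -m pendant '[{"dx":0,"dy":0,"dz":0,"twist":0},{"dx":0,"dy":0,"dz":0,"twist":0},{"dx":0,"dy":0,"dz":0,"twist":0},{"dx":0,"dy":0,"dz":0,"twist":0},{"dx":0,"dy":0,"dz":0,"twist":0},{"dx":0,"dy":0,"dz":0,"twist":0}]' 0 60
python3 go.py .5325 .047 .12 -5.5
```

```text
time: 3.45
eef_pos: [0.588, -0.1911, 0.0036]
tcp_rot: [0.661, 0.75, 0.0, 0.0]
contact_force: [0.8, 0.4, -0.4]
opening: 0.999
finger_force: 0.0
time: 4.2
eef_pos: [0.5889, -0.1915, 0.0049]
tcp_rot: [0.661, 0.75, 0.0, 0.001]
contact_force: [0.3, 0.7, 6.2]
opening: 0.709
finger_force: 69.9
pos [ 0.5889 -0.1915  0.0049] yaw 7.2 zaxis [ 0.002 -0.001 -1.   ] q [-0.48  0.44  1.84 -0.    0.86 -0.6 ] F [0.3 0.7 6.2]
dx 24.36 dy -2.56 dz -11.55 twist 12.7 t 4.2
```

```bash
python3 -m pendant '[{"dx":0,"dy":0,"dz":-3,"twist":0},{"dx":0,"dy":0,"dz":-9,"twist":0},{"dx":4,"dy":-0.4,"dz":-11.5,"twist":4},{"dx":9,"dy":-1,"dz":-11.5,"twist":8},{"dx":14,"dy":-1.5,"dz":-11.5,"twist":12.7},{"dx":19,"dy":-2,"dz":-11.5,"twist":12.7},{"dx":22.5,"dy":-2.4,"dz":-11.5,"twist":12.7},{"dx":24.3,"dy":-2.6,"dz":-11.5,"twist":12.7},{"dx":24.3,"dy":-2.6,"dz":-11.5,"twist":12.7},{"dx":24.3,"dy":-2.6,"dz":-11.5,"twist":12.7}]'
cat > st.py <<'E'
from h import *
# wrist view: shelf front edge + right side edge by depth; cassette pose
c=cam("wrist");save(c,"w2.png")
H,W=c["depth"].shape
uu,vv=np.meshgrid(np.arange(W),np.arange(H));P=pts(c,np.c_[uu.ravel(),vv.ravel()]).reshape(H,W,3)
ct=cv2.findContours(((P[...,2]>.03)&(P[...,2]<.05)).astype(np.uint8),0,2)[0]
for k in sorted(ct,key=cv2.contourArea)[-2:]:
    r=cv2.minAreaRect((onplane(c,k.reshape(-1,2),.04)[:,:2]*1000).astype(np.float32));print(r,cv2.boxPoints(r).round().tolist())
E
python3 st.py; python3 go.py .5325 .047 .05 -5.5
```

```text
time: 5.45
eef_pos: [0.5316, 0.0459, 0.1181]
tcp_rot: [0.74, 0.672, -0.0, 0.0]
contact_force: [-0.2, 0.4, -3.4]
opening: 0.705
finger_force: 68.9
((522.7515258789062, 149.9910430908203), (30.7298641204834, 20.02126121520996), 84.12567901611328) [[511.0, 136.0], [531.0, 134.0], [534.0, 164.0], [514.0, 166.0]]
((486.34722900390625, 56.91994857788086), (149.27810668945312, 202.60450744628906), 84.41625213623047) [[378.0, -8.0], [580.0, -27.0], [594.0, 121.0], [393.0, 141.0]]
pos [0.5318 0.0457 0.1182] yaw -5.5 zaxis [ 0. -0. -1.] q [-0.1   0.1   2.01 -0.    1.03 -0.01] F [ 0.3 -0.1 -3.9]
dx 0.14 dy 0.06 dz 6.82 twist -0.0 t 5.5
```

View pics/w2.png

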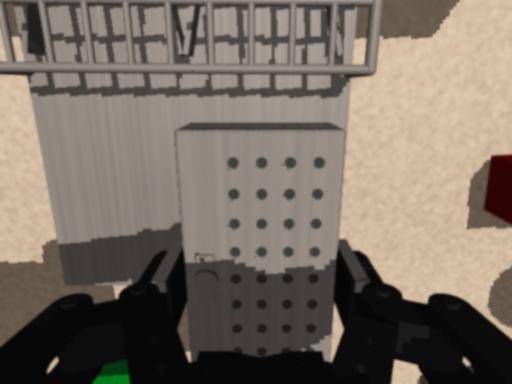

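The wrist view shows the cassette held square over the shelf at (260,240), with the guard's front wire at row ~70 and room in front of it. I'll lower it now.

```bash
python3 -m pendant '[{"dx":0,"dy":0,"dz":3,"twist":0},{"dx":0,"dy":0,"dz":5.5,"twist":0},{"dx":0,"dy":0,"dz":6.7,"twist":0},{"dx":0,"dy":0,"dz":7.1,"twist":0},{"dx":0,"dy":0,"dz":7.2,"twist":0},{"dx":0,"dy":0,"dz":7.2,"twist":0},{"dx":0,"dy":0,"dz":7.2,"twist":0}]'
python3 go.py .5325 .047 .045 -5.5
```

```text
time: 6.38
eef_pos: [0.532, 0.0468, 0.0472]
tcp_rot: [0.74, 0.673, 0.001, 0.001]
contact_force: [-0.2, 0.4, -3.0]
opening: 0.712
finger_force: 68.8
pos [0.532  0.0468 0.0472] yaw -5.5 zaxis [ 0.002 -0.    -1.   ] q [-0.1   0.21  2.04  0.    0.89 -0.01] F [-0.2  0.4 -3. ]
dx 0.02 dy 0.05 dz 0.22 twist 0.0 t 6.375
```

```bash
python3 -m pendant '[{"dx":0,"dy":0,"dz":0.1,"twist":0},{"dx":0,"dy":0,"dz":0.2,"twist":0},{"dx":0,"dy":0,"dz":0.2,"twist":0}]'
python3 go.py .5325 .047 .045 -5.5
```

```text
time: 6.75
eef_pos: [0.5315, 0.0469, 0.0449]
tcp_rot: [0.74, 0.673, 0.0, 0.0]
contact_force: [-2.4, 0.9, 1.5]
opening: 0.71
finger_force: 69.3
pos [0.5315 0.0469 0.0449] yaw -5.5 zaxis [ 0. -0. -1.] q [-0.1   0.21  2.04 -0.    0.88 -0.01] F [-2.4  0.9  1.5]
dx 0.02 dy 0.09 dz -0.01 twist 0.0 t 6.75
```

Touched down. I'll release, then lift and move toward the pusher.

```bash
python3 -m pendant '[{"dx":0,"dy":0,"dz":0,"twist":0},{"dx":0,"dy":0,"dz":0,"twist":0},{"dx":0,"dy":0,"dz":0,"twist":0},{"dx":0,"dy":0,"dz":0,"twist":0},{"dx":0,"dy":0,"dz":-2,"twist":0},{"dx":0,"dy":0,"dz":-6,"twist":0},{"dx":0,"dy":0,"dz":-12,"twist":0},{"dx":0,"dy":0,"dz":-15,"twist":0},{"dx":0,"dy":0,"dz":-15,"twist":0}]' 100
python3 - <<'E'
from h import *
c=cam("wrist");save(c,"w3.png")
H,W=c["depth"].shape
uu,vv=np.meshgrid(np.arange(W),np.arange(H));P=pts(c,np.c_[uu.ravel(),vv.ravel()]).reshape(H,W,3)
m=(P[...,2]>.058)&(P[...,2]<.072)&(abs(P[...,0]-.532)<.06)&(abs(P[...,1]-.047)<.08)
m=cv2.morphologyEx(m.astype(np.uint8),cv2.MORPH_OPEN,np.ones((9,9)))
k=max(cv2.findContours(m,0,2)[0],key=cv2.contourArea).reshape(-1,2)
r=cv2.minAreaRect((onplane(c,k,.066)[:,:2]*1000).astype(np.float32));print(r)
E
python3 go.py .4706 -.3967 .2 80.8
```

```text
time: 7.88
eef_pos: [0.5334, 0.0467, 0.1978]
tcp_rot: [0.74, 0.673, 0.002, 0.003]
contact_force: [-1.0, -0.1, 0.3]
opening: 0.997
finger_force: 0.0
((530.7544555664062, 45.59746551513672), (118.56757354736328, 61.62874984741211), 84.67222595214844)
pos [0.5318 0.0468 0.1951] yaw -5.5 zaxis [ 0.002 -0.    -1.   ] q [-0.1   0.01  1.96 -0.    1.17 -0.01] F [-0.6  0.2  0. ]
dx -44.73 dy -1.88 dz -0.49 twist -86.3 t 7.925
```

The cassette is placed squarely and is within 1 mm of the bay line. For the pusher I'll use twist +93.7 so the wrist stays within its range.

```bash
python3 -m pendant '[{"dx":-5,"dy":0,"dz":0,"twist":10},{"dx":-10,"dy":-0.2,"dz":0,"twist":20},{"dx":-15,"dy":-0.5,"dz":0,"twist":30},{"dx":-20,"dy":-1,"dz":0,"twist":40},{"dx":-25,"dy":-1.3,"dz":0,"twist":50},{"dx":-30,"dy":-1.5,"dz":0,"twist":60},{"dx":-35,"dy":-1.7,"dz":0,"twist":70},{"dx":-40,"dy":-1.9,"dz":1,"twist":80},{"dx":-44,"dy":-1.9,"dz":2,"twist":90},{"dx":-44.7,"dy":-1.9,"dz":3,"twist":93.7}]'
python3 -m pendant '[{"dx":0,"dy":0,"dz":0,"twist":0},{"dx":0,"dy":0,"dz":0,"twist":0}]'
python3 - <<'E'
from h import *
c=cam("wrist");save(c,"w4.png")
H,W=c["depth"].shape
uu,vv=np.meshgrid(np.arange(W),np.arange(H));P=pts(c,np.c_[uu.ravel(),vv.ravel()]).reshape(H,W,3)
m=(P[...,2]>.006)&(P[...,2]<.04)&(P[...,1]<-.35)&(P[...,1]>-.47)&(P[...,0]<.68)
m=cv2.morphologyEx(m.astype(np.uint8),cv2.MORPH_CLOSE,np.ones((5,5)))
k=max(cv2.findContours(m,0,2)[0],key=cv2.contourArea).reshape(-1,2)
r=cv2.minAreaRect((onplane(c,k,.022)[:,:2]*1000).astype(np.float32));print(r,cv2.boxPoints(r).round().tolist(),k.min(0),k.max(0))
hsv=cv2.cvtColor(c["img"],cv2.COLOR_RGB2HSV)
m2=(m>0)&(hsv[...,2]<70)&(P[...,2]>.015)
k=max(cv2.findContours(m2.astype(np.uint8),0,2)[0],key=cv2.contourArea).reshape(-1,2)
r=cv2.minAreaRect((onplane(c,k,.024)[:,:2]*1000).astype(np.float32));print("handle",r,cv2.boxPoints(r).round().tolist())
E
python3 go.py .4706 -.3967 .004 80.8
```

```text
time: 9.18
eef_pos: [0.4681, -0.3979, 0.1607]
tcp_rot: [0.997, -0.083, -0.002, -0.002]
contact_force: [-0.3, -0.5, 0.6]
opening: 1.002
finger_force: 0.0
time: 9.43
eef_pos: [0.4696, -0.3953, 0.163]
tcp_rot: [0.997, -0.079, -0.001, -0.001]
contact_force: [0.2, 0.2, 0.8]
opening: 1.004
finger_force: 0.0
((498.6130676269531, -406.681396484375), (21.120485305786133, 207.18777465820312), 80.72415924072266) [[395.0, -400.0], [599.0, -434.0], [603.0, -413.0], [398.0, -380.0]] [255   0] [280 251]
handle ((448.68408203125, -398.47259521484375), (20.951709747314453, 101.89044189453125), 80.7241439819336) [[397.0, -401.0], [497.0, -417.0], [501.0, -396.0], [400.0, -380.0]]
pos [ 0.4699 -0.3954  0.1637] yaw -99.1 zaxis [-0.001  0.001 -1.   ] q [-0.86  0.22  1.79  0.    1.14  0.86] F [ 0.2  0.7 -0.4]
dx 0.10 dy 0.13 dz 15.97 twist 0.1 t 9.475
```

View pics/w4.png

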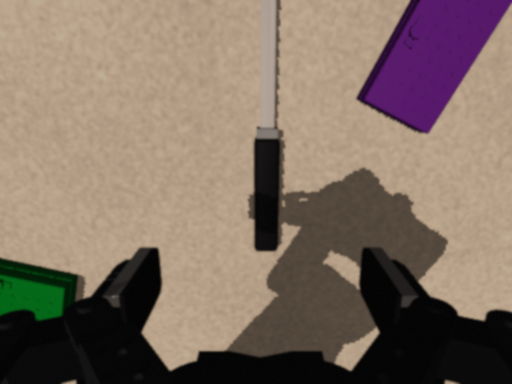

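The wrist view shows the pusher handle at (267,190), aligned with the tool, with green and purple well to either side. Descending to grip.

```bash
python3 -m pendant '[{"dx":0.2,"dy":0.4,"dz":5,"twist":0},{"dx":0.2,"dy":0.4,"dz":10,"twist":0},{"dx":0.2,"dy":0.4,"dz":13,"twist":0},{"dx":0.2,"dy":0.4,"dz":15,"twist":0},{"dx":0.2,"dy":0.4,"dz":15.9,"twist":0},{"dx":0.2,"dy":0.4,"dz":15.9,"twist":0}]' && python3 -m pendant '[{"dx":0,"dy":0,"dz":0,"twist":0},{"dx":0,"dy":0,"dz":0,"twist":0},{"dx":0,"dy":0,"dz":0,"twist":0},{"dx":0,"dy":0,"dz":0,"twist":0},{"dx":0,"dy":0,"dz":0,"twist":0},{"dx":0,"dy":0,"dz":0,"twist":0},{"dx":0,"dy":0,"dz":0,"twist":0},{"dx":0,"dy":0,"dz":0,"twist":0}]' 0 90
python3 go.py .5 -.2 .16 -5.6
```

```text
time: 10.22
eef_pos: [0.4716, -0.4008, 0.0057]
tcp_rot: [0.997, -0.08, 0.0, 0.0]
contact_force: [-0.4, -0.9, 0.2]
opening: 0.999
finger_force: 0.0
time: 11.22
eef_pos: [0.4717, -0.4012, 0.0062]
tcp_rot: [0.997, -0.08, 0.0, 0.001]
contact_force: [-1.7, -0.6, 6.3]
opening: 0.234
finger_force: 91.4
pos [ 0.4717 -0.4012  0.0062] yaw -99.2 zaxis [ 0.001 -0.001 -1.   ] q [-0.87  0.44  1.84 -0.    0.87  0.86] F [-1.7 -0.6  6.3]
dx -0.39 dy -20.30 dz -15.40 twist 86.4 t 11.225
```

```bash
python3 -m pendant '[{"dx":0,"dy":0,"dz":-4,"twist":0},{"dx":0,"dy":0,"dz":-10,"twist":-5},{"dx":0,"dy":-2,"dz":-14,"twist":-15},{"dx":0,"dy":-5,"dz":-15.4,"twist":-25},{"dx":0.1,"dy":-8,"dz":-15.4,"twist":-35},{"dx":0.2,"dy":-11,"dz":-15.4,"twist":-45},{"dx":0.3,"dy":-14,"dz":-15.4,"twist":-55},{"dx":0.4,"dy":-17,"dz":-15.4,"twist":-65},{"dx":0.4,"dy":-18.9,"dz":-15.4,"twist":-75},{"dx":0.4,"dy":-18.9,"dz":-15.4,"twist":-85}]'
python3 -m pendant '[{"dx":0,"dy":0,"dz":0,"twist":-8.7},{"dx":0,"dy":0,"dz":0,"twist":-8.7},{"dx":0,"dy":0,"dz":0,"twist":-8.7},{"dx":0,"dy":0,"dz":0,"twist":-8.7}]'
cat > p.py <<'E'
from h import *
c=cam("wrist");save(c,"w5.png")
s=ctrl.get_state();z0=s["eef_pos"][2]
H,W=c["depth"].shape
uu,vv=np.meshgrid(np.arange(W),np.arange(H));P=pts(c,np.c_[uu.ravel(),vv.ravel()]).reshape(H,W,3)
f=np.array([.0976,.9952]);l=np.array([-.9952,.0976]);Q=(P[...,:2]-np.array([.5005,.193]))
X=Q@f*1000;Y=Q@l*1000;Z=P[...,2]*1000
e=(np.array(s["eef_pos"])[:2]-[.5005,.193])*1000
print("tcp st",e@f,e@l,z0)
d=(np.array([X,Y])-np.array([e@f,e@l])[:,None,None])
m=(d[0]>40)&(d[0]<200)&(abs(d[1])<40)&(abs(Z-z0*1000)<25)
print("z bar by x:",[(a,np.median(Z[m&(abs(d[0]-a)<8)]).round(1),np.median(Y[m&(abs(d[0]-a)<8)]).round(1)) for a in (60,90,120,150,170)])
h=m&(d[0]>158);print("head X",X[h].min(),X[h].max(),"Y",Y[h].min(),Y[h].max(),"Ztop",np.percentile(Z[h],95),h.sum())
E
python3 p.py; python3 go.py .506 -.2135 .050 -5.5
```

```text
time: 12.48
eef_pos: [0.5045, -0.2125, 0.1576]
tcp_rot: [0.786, 0.618, -0.0, -0.002]
contact_force: [0.4, 0.7, -1.4]
opening: 0.236
finger_force: 90.6
time: 12.98
eef_pos: [0.5051, -0.2146, 0.159]
tcp_rot: [0.74, 0.672, -0.0, -0.0]
contact_force: [-0.4, -0.3, -0.6]
opening: 0.232
finger_force: 90.6
tcp st -405.24293256931725 -44.47782539197532 0.15915167433131716
z bar by x: [(60, np.float64(167.6), np.float64(-43.7)), (90, np.float64(167.4), np.float64(-43.6)), (120, np.float64(nan), np.float64(nan)), (150, np.float64(nan), np.float64(nan)), (170, np.float64(nan), np.float64(nan))]
pos [ 0.5052 -0.2147  0.1592] yaw -5.5 zaxis [-0.  0. -1.] q [-0.59  0.08  1.95  0.    1.11 -0.49] F [-0.1  0.5 -1.5]
dx 0.12 dy 0.07 dz 10.92 twist -0.0 t 13.025
  return _methods._mean(a, axis=axis, dtype=dtype,
  ret = ret.dtype.type(ret / rcount)
Traceback (most recent call last):
  File "p.py", line 13, in <module>
    h=m&(d[0]>158);print("head X",X[h].min(),X[h].max(),"Y",Y[h].min(),Y[h].max(),"Ztop",np.percentile(Z[h],95),h.sum())
                                  ~~~~~~~~^^
ValueError: zero-size array to reduction operation minimum which has no identity
```

View pics/w5.png

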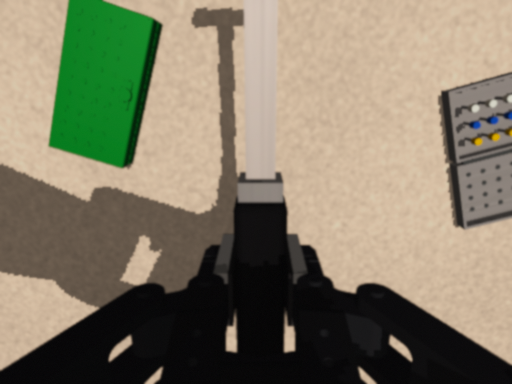

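The wrist view shows the pusher held straight with the bar at column 262 and level (z≈167 mm along its length). Lowering to push height.

```bash
python3 -m pendant '[{"dx":0,"dy":0.05,"dz":5,"twist":0},{"dx":0,"dy":0.05,"dz":9,"twist":0},{"dx":0,"dy":0.05,"dz":10.5,"twist":0},{"dx":0,"dy":0.05,"dz":10.9,"twist":0},{"dx":0,"dy":0.05,"dz":10.9,"twist":0},{"dx":0.6,"dy":0.05,"dz":10.9,"twist":0},{"dx":1.2,"dy":0.05,"dz":10.9,"twist":0},{"dx":1.2,"dy":0.05,"dz":10.9,"twist":0}]'
python3 - <<'E'
from h import *
c=cam("top");H,W=c["depth"].shape
cv2.imwrite("pics/t2.png",cv2.resize(c["img"][150:290,110:330],(660,420),interpolation=cv2.INTER_CUBIC)[...,::-1])
E
python3 go.py .5295 .0274 .050 -5.5
```

```text
time: 14.02
eef_pos: [0.5072, -0.2022, 0.0508]
tcp_rot: [0.74, 0.673, 0.0, 0.0]
contact_force: [0.5, -0.1, -0.7]
opening: 0.233
finger_force: 90.6
pos [ 0.5071 -0.2025  0.0507] yaw -5.4 zaxis [ 0.001 -0.    -1.   ] q [-0.57  0.23  2.01 -0.    0.9  -0.47] F [-0.2 -0.5 -1.1]
dx 23.09 dy 0.06 dz 0.06 twist 0.1 t 14.075
```

View pics/t2.png

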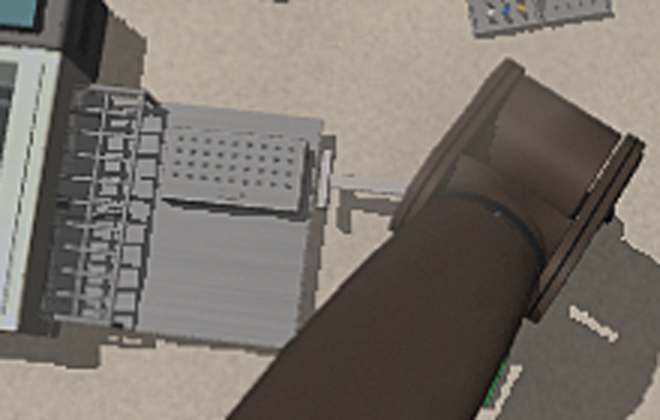

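The top crop shows the pusher head at (325,178), just behind the cassette at (238,168) and centred on it. Pushing gently.

```bash
python3 -m pendant '[{"dx":1,"dy":0,"dz":0,"twist":0},{"dx":2,"dy":0,"dz":0,"twist":0},{"dx":3,"dy":0,"dz":0,"twist":0},{"dx":4,"dy":0,"dz":0,"twist":0},{"dx":5,"dy":0,"dz":0,"twist":0},{"dx":6,"dy":0,"dz":0,"twist":0},{"dx":7,"dy":0,"dz":0,"twist":0},{"dx":8,"dy":0,"dz":0,"twist":0},{"dx":9,"dy":0,"dz":0,"twist":0},{"dx":10,"dy":0,"dz":0,"twist":0}]'
python3 go.py .5295 .0274 .050 -5.5
python3 -m pendant '[{"dx":0.8,"dy":0,"dz":0,"twist":0},{"dx":1.6,"dy":0,"dz":0,"twist":0},{"dx":2.4,"dy":0,"dz":0,"twist":0},{"dx":3.2,"dy":0,"dz":0,"twist":0},{"dx":4,"dy":0,"dz":0,"twist":0},{"dx":4.8,"dy":0,"dz":0,"twist":0},{"dx":5.6,"dy":0,"dz":0,"twist":0},{"dx":6.4,"dy":0,"dz":0,"twist":0}]'
python3 go.py .5295 .0274 .050 -5.5
```

```text
time: 15.32
eef_pos: [0.5165, -0.1025, 0.0503]
tcp_rot: [0.74, 0.673, -0.0, -0.0]
contact_force: [0.4, -2.8, -2.0]
opening: 0.233
finger_force: 90.6
pos [ 0.5165 -0.1025  0.0503] yaw -5.5 zaxis [-0.  0. -1.] q [-0.39  0.19  2.06 -0.    0.89 -0.29] F [ 0.4 -2.8 -2. ]
dx 13.06 dy 0.06 dz 0.03 twist 0.0 t 15.325
time: 16.32
eef_pos: [0.5225, -0.0389, 0.0503]
tcp_rot: [0.74, 0.673, -0.0, -0.0]
contact_force: [-0.9, -2.3, -0.9]
opening: 0.235
finger_force: 90.6
pos [ 0.5225 -0.0389  0.0503] yaw -5.5 zaxis [-0.  0. -1.] q [-0.27  0.19  2.06 -0.    0.89 -0.17] F [-0.9 -2.3 -0.9]
dx 6.67 dy 0.06 dz 0.03 twist 0.0 t 16.325
```

```bash
python3 -m pendant '[{"dx":0.8,"dy":0,"dz":0,"twist":0},{"dx":1.6,"dy":0,"dz":0,"twist":0},{"dx":2.4,"dy":0,"dz":0,"twist":0},{"dx":3.2,"dy":0,"dz":0,"twist":0},{"dx":4,"dy":0,"dz":0,"twist":0},{"dx":4.8,"dy":0,"dz":0,"twist":0},{"dx":5.4,"dy":0,"dz":0,"twist":0},{"dx":5.8,"dy":0,"dz":0,"twist":0},{"dx":6.0,"dy":0,"dz":0,"twist":0}]'
python3 -m pendant '[{"dx":0.2,"dy":0,"dz":0,"twist":0},{"dx":0.4,"dy":0,"dz":0,"twist":0}]'
python3 go.py .5295 .0274 .050 -5.5
```

```text
time: 17.45
eef_pos: [0.5282, 0.0204, 0.0503]
tcp_rot: [0.74, 0.673, -0.0, -0.0]
contact_force: [0.0, -2.4, -1.5]
opening: 0.233
finger_force: 90.6
time: 17.7
eef_pos: [0.5286, 0.0242, 0.0503]
tcp_rot: [0.74, 0.673, -0.0, -0.0]
contact_force: [-0.5, -1.6, -1.0]
opening: 0.236
finger_force: 90.6
pos [0.5286 0.0242 0.0503] yaw -5.5 zaxis [-0. -0. -1.] q [-0.15  0.2   2.05 -0.    0.89 -0.05] F [-0.5 -1.6 -1. ]
dx 0.33 dy 0.06 dz 0.03 twist 0.0 t 17.7
```

```bash
for i in 1 2; do :; done; python3 -m pendant '[{"dx":0.1,"dy":0,"dz":0,"twist":0},{"dx":0.2,"dy":0,"dz":0,"twist":0}]'
python3 -m pendant '[{"dx":0.1,"dy":0,"dz":0,"twist":0},{"dx":0.1,"dy":0,"dz":0,"twist":0}]'
python3 -m pendant '[{"dx":0.1,"dy":0,"dz":0,"twist":0},{"dx":0.1,"dy":0,"dz":0,"twist":0}]'
```

```text
time: 17.95
eef_pos: [0.5288, 0.0254, 0.0504]
tcp_rot: [0.74, 0.673, -0.001, 0.001]
contact_force: [-0.8, -7.1, -1.5]
opening: 0.231
finger_force: 90.7
time: 18.2
eef_pos: [0.5289, 0.0255, 0.0504]
tcp_rot: [0.74, 0.673, -0.001, 0.001]
contact_force: [-1.7, -8.7, -0.0]
opening: 0.234
finger_force: 90.7
time: 18.45
eef_pos: [0.529, 0.0255, 0.0505]
tcp_rot: [0.739, 0.673, -0.002, 0.002]
contact_force: [-2.3, -11.7, 0.0]
opening: 0.232
finger_force: 90.8
```

There is firm contact at the expected home depth (within 2 mm), with force rising while the position holds. Withdrawing straight back.

```bash
python3 -m pendant '[{"dx":-1,"dy":0,"dz":0,"twist":0},{"dx":-3,"dy":0,"dz":0,"twist":0},{"dx":-6,"dy":0,"dz":0,"twist":0},{"dx":-9,"dy":0,"dz":0,"twist":0},{"dx":-12,"dy":0,"dz":0,"twist":0},{"dx":-15,"dy":0,"dz":0,"twist":0},{"dx":-18,"dy":0,"dz":0,"twist":0},{"dx":-21,"dy":0,"dz":0,"twist":0},{"dx":-24,"dy":0,"dz":0,"twist":0},{"dx":-26,"dy":0,"dz":0,"twist":0}]'
python3 -m pendant '[{"dx":0,"dy":0,"dz":-5,"twist":0},{"dx":0,"dy":0,"dz":-10,"twist":0},{"dx":0,"dy":0,"dz":-10,"twist":0},{"dx":0,"dy":0,"dz":-10,"twist":0}]'
python3 - <<'E'
from h import *
c=cam("top")
cv2.imwrite("pics/t3.png",cv2.resize(c["img"][150:280,50:230],(720,520),interpolation=cv2.INTER_CUBIC)[...,::-1])
E
python3 go.py .4717 -.4012 .16 -99.2
```

```text
time: 19.7
eef_pos: [0.5043, -0.2316, 0.0504]
tcp_rot: [0.74, 0.672, 0.001, -0.0]
contact_force: [1.5, -0.3, -0.9]
opening: 0.231
finger_force: 90.6
time: 20.2
eef_pos: [0.5039, -0.23, 0.1497]
tcp_rot: [0.74, 0.673, 0.0, -0.001]
contact_force: [-1.0, 0.6, -2.5]
opening: 0.234
finger_force: 90.7
pos [ 0.5034 -0.2297  0.1486] yaw -5.4 zaxis [-0.002  0.002 -1.   ] q [-0.61  0.11  1.95  0.    1.09 -0.52] F [ 0.9 -0.  -1.6]
dx -17.37 dy -1.53 dz -1.17 twist -86.2 t 20.25
```

View pics/t3.png

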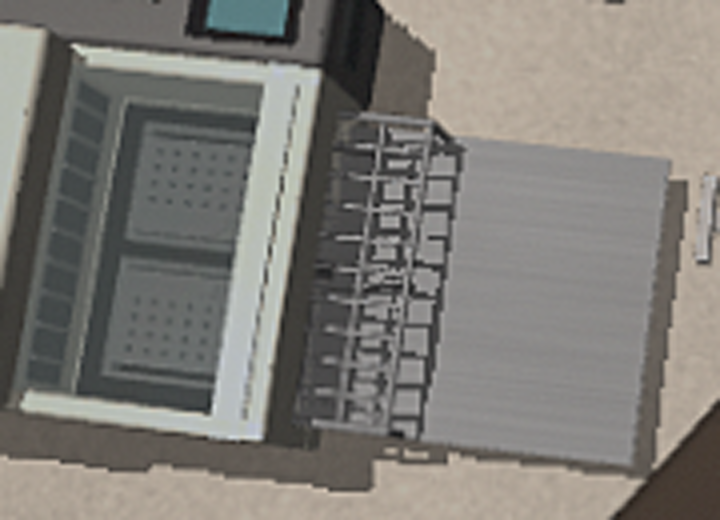

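The window view shows both cassettes side by side at the same depth, the loaded one at (190,190) and the other at (165,320). Now the pusher goes back to its old place on the bench.

```bash
python3 -m pendant '[{"dx":-2,"dy":-0.2,"dz":-1,"twist":10},{"dx":-4,"dy":-0.4,"dz":-1,"twist":20},{"dx":-6,"dy":-0.5,"dz":-1,"twist":30},{"dx":-8,"dy":-0.7,"dz":-1,"twist":40},{"dx":-10,"dy":-0.9,"dz":-1,"twist":50},{"dx":-12,"dy":-1,"dz":-1,"twist":60},{"dx":-14,"dy":-1.2,"dz":-1,"twist":70},{"dx":-16,"dy":-1.4,"dz":-1,"twist":80},{"dx":-17.4,"dy":-1.5,"dz":-1,"twist":90},{"dx":-17.4,"dy":-1.5,"dz":-1,"twist":93.7}]'
python3 -m pendant '[{"dx":0,"dy":0,"dz":3,"twist":0},{"dx":0,"dy":0,"dz":6,"twist":0},{"dx":0,"dy":0,"dz":9,"twist":0},{"dx":0,"dy":0,"dz":11,"twist":0},{"dx":0,"dy":0,"dz":11,"twist":0},{"dx":0,"dy":0,"dz":11,"twist":0}]'
python3 go.py .4717 -.4012 .006 -99.2
```

```text
time: 21.5
eef_pos: [0.4716, -0.4022, 0.1573]
tcp_rot: [0.997, -0.082, -0.002, -0.002]
contact_force: [-0.2, 1.1, -1.4]
opening: 0.231
finger_force: 90.6
time: 22.25
eef_pos: [0.4733, -0.4029, 0.051]
tcp_rot: [0.997, -0.08, 0.0, 0.0]
contact_force: [-0.1, -0.2, -0.4]
opening: 0.236
finger_force: 90.6
pos [ 0.4733 -0.4029  0.051 ] yaw -99.2 zaxis [ 0.001 -0.001 -1.   ] q [-0.87  0.37  1.82  0.    0.94  0.86] F [-0.1 -0.2 -0.4]
dx -0.19 dy -0.14 dz 4.50 twist 0.0 t 22.25
```

```bash
python3 -m pendant '[{"dx":0,"dy":0,"dz":2,"twist":0},{"dx":0,"dy":0,"dz":3.5,"twist":0},{"dx":0,"dy":0,"dz":4.2,"twist":0},{"dx":0,"dy":0,"dz":4.4,"twist":0},{"dx":0,"dy":0,"dz":4.5,"twist":0},{"dx":0,"dy":0,"dz":4.5,"twist":0}]'
```

```text
time: 23.0
eef_pos: [0.4728, -0.4024, 0.0062]
tcp_rot: [0.997, -0.08, -0.0, -0.0]
contact_force: [-3.2, 2.5, 5.4]
opening: 0.234
finger_force: 91.4
```

Resting on the bench, so I'll release, lift clear and check.

```bash
python3 -m pendant '[{"dx":0,"dy":0,"dz":0,"twist":0},{"dx":0,"dy":0,"dz":0,"twist":0},{"dx":0,"dy":0,"dz":0,"twist":0},{"dx":0,"dy":0,"dz":0,"twist":0},{"dx":0,"dy":0,"dz":-1,"twist":0},{"dx":0,"dy":0,"dz":-4,"twist":0},{"dx":0,"dy":0,"dz":-10,"twist":0},{"dx":0,"dy":0,"dz":-16,"twist":0},{"dx":0,"dy":0,"dz":-18,"twist":0},{"dx":0,"dy":0,"dz":-18,"twist":0}]' 100
python3 -m pendant '[{"dx":-6,"dy":6,"dz":0,"twist":0},{"dx":-10,"dy":12,"dz":0,"twist":0},{"dx":-14,"dy":18,"dz":0,"twist":0},{"dx":-14,"dy":18,"dz":0,"twist":0},{"dx":-14,"dy":18,"dz":0,"twist":0},{"dx":-14,"dy":18,"dz":0,"twist":0}]'
python3 - <<'E'
from h import *
save(cam("top"),"t4.png")
E
```

```text
time: 24.25
eef_pos: [0.4734, -0.4031, 0.1876]
tcp_rot: [0.997, -0.08, 0.002, 0.002]
contact_force: [0.1, -1.0, -0.5]
opening: 1.002
finger_force: 0.0
time: 25.0
eef_pos: [0.3058, -0.5563, 0.1826]
tcp_rot: [0.997, -0.08, -0.001, -0.002]
contact_force: [-0.3, 0.1, -0.5]
opening: 0.998
finger_force: 0.0
```

View pics/t4.png

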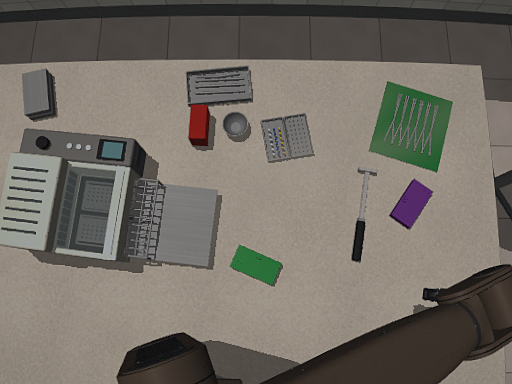

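The top view shows both cassettes home at (95,205), the pusher flat on the bench at (362,215), everything else in its place and the arm clear. Handing in.

```bash
python3 -c "
from plant import ctrl
print(ctrl.sign_off())"
```

```text
the job is handed in; nothing more can be done
None
```

The cassette is fully home against the back stop in the right bay, the pusher is back flat on the bench clear of the steriliser, everything else is where it was, and the job was handed in at about 25 s.

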